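Load the keep-warm tray and shut it in under the griddle

ROBOT

A 7-joint arm with a two-finger parallel gripper is mounted at the origin on the work surface. World frame = base frame: x ahead of the robot, y to its left, z up, the work surface at z = 0. Lengths are in mm, angles in rad, forces in N, time in s.
With the tool pointing down it reaches from about 400 to 875 mm from the base axis. Payload 6.5 kg.
Tool frame: the origin (TCP) lies at the very end of the fingers, on their centre line; the grasp point (between the pads) lies 19 mm behind it; z points along the fingers, y is the line along which they close (so a half turn about z gives the same grasp; the last joint's range is limited). The gripper opens to 88 mm and grips with 3 to 60 N. Pads are 18 mm wide; open, the fingers measure 123 mm over their backs; the gripper's body (75 mm by 187 mm) begins 45 mm behind the grasp point.
Start: joints at [1.196, 0.536, -0.004, 1.538, 0.003, 1.067, -0.071], TCP at [197.541, -619.248, 238.716] pointing down, gripper open.
Joint ranges: [-2.7, 2.7], [-0.37, 2.16], [-1.27, 1.26], [0.24, 2.4], [-1.31, 4.45], [0.19, 1.91], [-2.76, 2.76]. Speed limits (rad/s): [2.39, 2.39, 3.14, 3.14, 3.14, 3.14, 3.14].

INTERFACE

Orientations are given as a 3x3 rotation matrix whose columns are the frame's x, y, z axes.
In Python, from station import * gives the robot as it stands. The module is installed in compiled form; this text tells all that it offers.
- The arm moves only by the shell command python3 -m handwheel 'ROWS' [FORCE]. ROWS is JSON, a list of rows, each an object with "xyz": the shift along the tool's x, y, z scaled (see below), a list of three; "twist": the turn about the tool's z scaled (see below); "hand": the opening, from 0 (shut) to 1 (fully open). A call has 1 to 12 rows; each row shifts and turns the commanded pose from where the row before left it, along the tool's axes as they then stand; what a row does not reach is not made up. The controller multiplies each number of a shift by 0.02 m and each number of a turn by 10 degrees. A row lasts 1/8 s, in which the tool goes at most 62.5 mm and 10.7 degrees, less where a joint would pass 70% of its speed; a pose out of reach is approached as far as the arm can. A call with a number of a shift or a turn outside -1 to 1 is refused whole. A call with a gripper value outside its range is refused whole. The fingers move at their own pace and stop on an object; FORCE is the grip in N (left out, the last holds). Time passes only in rows, so rows that do not move let the fingers close. It gives the time, the measured TCP pose, the force, the opening and the grip force at its end, in the units of the state.
- get_obs(): the state, without advancing time (a new reading comes with each control period).
- capture(name): name is "scene" or "top"; returns the picture (400x640x3 uint8, red, green, blue); there is no depth.
- camera_model(name): a dict with "mtx" (3x3 intrinsics, pixels), "R" (3x3) and "t" (3): a world point X has camera coordinates R X + t. Camera axes: x right, y down, z forward; pixel columns grow to the right and rows downward; lengths in mm; the calibration is good to about 2 mm. A picture is of the moment at which its call begins. camera_model takes no time and is no camera call.
- finish_job(): hands the job in; it is judged then, once.
The state is a dict: "clock": time; "joint_positions": joint angles; "qd": joint speeds; "joint_torque": joint torques, N m; "position": TCP position; "ee_rot": TCP orientation; "force": force on the tool from outside, world axes, zero at the start; "wrist_torque": the same for the moment, N m; "opening": opening from 0.0 (shut) to 1.0 (fully open); "grip_force": force on a finger pad.
Only numpy, scipy, OpenCV 4.12 (cv2) and the standard library are available. Lean on these libraries where they do the work, as an engineer would, in place of code of your own. Each camera call takes 0.05 s, during which the arm holds its last target. There are 200 camera calls.

TASK

Stand the white pitcher upright on the teal tray beside the ramekin, then slide the tray along the counter, without lifting it, fully home into the bay under the griddle, and swing the bay's door shut. Keep both dishes upright, leave the pepper mill, measuring cup and reamer where they are, and do not press the griddle's red release button.

Things in the scene. Friction and masses are not known exactly. Their poses are not given: they have to be found in the camera images.
- bay: round black griddle (disc 226 mm across, top at z 112 mm, starts 67 mm in) on a fixed steel housing with an open keep-warm bay. Origin: centre of the bay's mouth on the counter; x points into the bay, y left looking in. Bay inside 214 mm wide (flared to 228 at the mouth), 62 high, counter as floor, back stop 156 mm in. Housing 246 mm wide; roof top at z 70 mm, roof starts 12 mm in
- door (a joint): bay door hinged upright at its left (+y) edge: 0 is shut across the mouth, grows to 2.45 rad as it swings out towards the robot and left; stays where it is left. Dark panel with amber window, 230 mm wide, 8 thick, from 5 to 61 mm above the counter, no knob; when shut it lies 2 to 10 mm in front of the bay's origin
- door_hinge (a point): point on the door's upright hinge axis, 33 mm above the counter, at (0, 119) mm in the bay's x, y; turns with the door (its y axis points from the free edge to the hinge, its -x axis out of the door's outer face)
- door_edge (a point): middle of the door's free edge, on its outer face, 230 mm from the hinge axis, 33 mm above the counter
- tray: loose teal tray, 150 (x) by 200 (y) mm, 22 high, walls and floor 5 mm thick, no handle, 0.45 kg. Origin: centre of its underside; x points towards the bay, y left. Starts on the counter in front of the bay, off to its right and a little turned. Home, its far wall touches the back stop, its origin is 81 mm in from the mouth and its near wall 6 mm in
- pitcher: small white ceramic pitcher with a blue band, round, outer diameter 60 mm (52 at the foot), 48 mm high, wall 4 mm. Origin: centre of its underside; the handle sticks out to its -x, to 52 mm from the axis, a small spout to its +x, to 38 mm. Grip it across the body along its y. Starts standing on the bare counter, to the right of the tray. 0.15 kg
- ramekin: terracotta ramekin, open round cup 62 mm in rim diameter, 38 mm high; origin: centre of its underside. Stands in the left (+y) half of the tray and stays there; the right half is free for the pitcher
- mill: glass pepper mill with a steel head, 54 mm in diameter, 138 mm high; origin: centre of its underside. Leave alone
- cup: yellow plastic measuring cup, 72 mm in diameter, 55 mm high, flat handle to its -x, to 104 mm from its axis at 50 mm height; origin: centre of its underside. Leave alone
- reamer: wooden citrus reamer lying on the counter along its x, 145 mm long, 44 mm thick; origin: on the counter under its middle. Leave alone
- release (a joint): red push button (24 mm across) on the right front corner of the griddle housing roof, 68 mm in from the mouth, 0 is up, 0.006 m is fully down. Leave alone
Not all that is in view belongs to the job. Several things look just like the pitcher: the one meant starts farthest to the robot's left.

How it is judged (in metres and radians):
On the way, in this order (a step that is already met when the one before it is completed fails the run):
1. the pitcher stands upright on the tray, let go, with the tray still in front of the bay (x of pitcher in the frame of tray between -0.055 and 0.055 m and y of pitcher in the frame of tray between -0.08 and 0.08 m and z of pitcher in the frame of tray between 0 and 0.012 m and angle between pitcher's own z axis and vertical below 0.15 rad and contact force between pitcher and the fingers below 0.1 N and x of tray in the frame of bay below -0.03 m), for 0.2 s.
2. the tray is fully home in the bay, with the door still open (x of tray in the frame of bay above 0.075 m and y of tray in the frame of bay between -0.012 and 0.012 m and angle between the x axis of tray and the x axis of bay, either way round below 0.1 rad and value of joint door above 0.3 rad), for 0.2 s.
3. the door is shut (value of joint door below 0.06 rad), for 0.2 s.
At the end, for the whole second after the job is handed in: Door shut to within 0.06 rad; tray at rest in the bay within 6 mm of fully home and square to within 0.1 rad; pitcher and ramekin both standing in the tray at rest, upright to within 0.15 rad (x of tray in the frame of bay above 0.075 m and y of tray in the frame of bay between -0.012 and 0.012 m and angle between the x axis of tray and the x axis of bay, either way round below 0.1 rad and x of pitcher in the frame of tray between -0.055 and 0.055 m and y of pitcher in the frame of tray between -0.08 and 0.08 m and z of pitcher in the frame of tray between 0 and 0.012 m and angle between each of pitcher, ramekin's own z axis and vertical below 0.15 rad and x of ramekin in the frame of tray between -0.055 and 0.055 m and y of ramekin in the frame of tray between -0.08 and 0.08 m and z of ramekin in the frame of tray between 0 and 0.012 m and value of joint door below 0.06 rad and linear speed of each of tray, pitcher, ramekin below 0.02 m/s); the robot touches nothing.
It fails at once if the tray is lifted off the counter by more than 15 mm (height (world z) of tray above 0.015 m).
It fails at once if the pitcher or the ramekin tips over (more than 0.5 rad) (angle between any of pitcher, ramekin's own z axis and vertical above 0.5 rad).
It fails at once if the pepper mill, measuring cup or reamer is moved by more than 25 mm (distance of any of mill, cup, reamer from where it was at the start of the episode above 0.025 m).
It fails at once if the release button is pressed (value of joint release above 0.003 m).
It also fails if it takes over 72 s, if anything falls off the work surface, if the arm or the gripper's body presses on something with over 40 N, if the wrist force passes 120 N, or if a joint passes its speed limit or range.

## Working session

There is one attempt and no reset: what is moved stays moved. The work goes in short steps, Python scripts to look and compute and a shell command to move; the robot and the scene stay as the last step left them, time stands still between calls to the robot, and variables do not carry over. Pictures are saved under pics/ and viewed, at most 10 in all, crops included, and the job is handed in when it is done.

```bash
mkdir -p pics; python3 - <<'E'
from station import *
import cv2,numpy as np
o=get_obs();print(o['clock'],o['position'],np.round(o['ee_rot'],3),o['opening'],o['force'])
for n in("scene","top"):
    im=capture(n);cv2.imwrite(f"pics/{n}0.png",im[:,:,::-1])
    m=camera_model(n);print(n,np.round(m['mtx'],1).tolist(),np.round(m['R'],3).tolist(),np.round(m['t'],1).tolist())
E
```

```text
0.0 [ 197.32928106 -618.66387862  237.83623935] [[ 0.953  0.304 -0.001]
 [ 0.304 -0.953  0.002]
 [-0.    -0.002 -1.   ]] 1.0009610844690084 [ 0.09221527 -0.26502706 -0.09442286]
scene [[411.5, 0.0, 317.0], [0.0, 411.5, 203.8], [0.0, 0.0, 1.0]] [[-0.755, 0.656, 0.009], [0.39, 0.46, -0.798], [-0.527, -0.599, -0.603]] [452.2, -125.2, 1517.9]
top [[390.9, 0.0, 318.9], [0.0, 390.9, 197.2], [0.0, 0.0, 1.0]] [[0.015, -1.0, 0.018], [-0.991, -0.018, -0.135], [0.135, -0.016, -0.991]] [-65.6, 543.7, 1134.9]
```

View pics/top0.png

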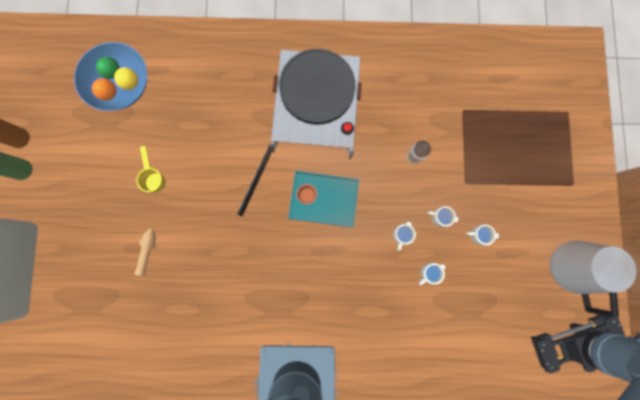

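View pics/scene0.png

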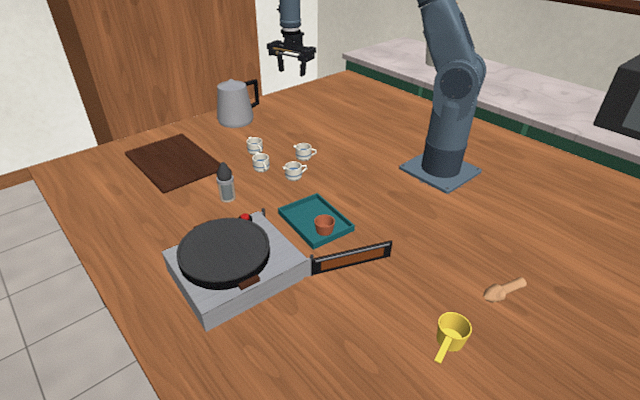

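Four white pitchers are in the top view: (405,234), (445,216), (485,235) and (433,273). Image left is +y, so the one at (405,234) is farthest left and fits the description. I'll confirm it in a crop and measure everything.

```bash
cat > h.py <<'E'
from station import *
import cv2,numpy as np
def ray(n,px,z):
    m=camera_model(n);K,R,t=[np.array(m[k],float) for k in('mtx','R','t')]
    c=-R.T@t; d=R.T@np.linalg.inv(K)@np.array([px[0],px[1],1.]); 
    return c+d*(z-c[2])/d[2]
def hsv(im): return cv2.cvtColor(im,cv2.COLOR_RGB2HSV)
def blobs(mask,amin=20):
    cs,_=cv2.findContours(mask.astype(np.uint8),cv2.RETR_EXTERNAL,cv2.CHAIN_APPROX_NONE)
    return [c for c in cs if cv2.contourArea(c)>amin]
def load(p): return cv2.imread(p)[:,:,::-1].copy()
def tray(im):
    h=hsv(im);m=cv2.inRange(h,(80,90,50),(100,255,255))
    m[:,:200]=0;m[:120]=0
    m=cv2.morphologyEx(m,cv2.MORPH_CLOSE,np.ones((9,9)))
    c=max(blobs(m),key=cv2.contourArea)
    P=np.array([ray("top",p,22)[:2] for p in c[:,0]],np.float32)
    return cv2.minAreaRect(P),c
E
python3 - <<'E'
from h import *
im=load("pics/top0.png");h=hsv(im)
r,c=tray(im);print("tray",r,cv2.boundingRect(c))
print(np.round(cv2.boxPoints(r)))
# whites
m=cv2.inRange(h,(0,0,190),(180,60,255));m[:190]=0;m[290:]=0;m[:,:380]=0;m[:,510:]=0
b=cv2.inRange(h,(100,60,80),(125,255,255));b[:190]=0;b[290:]=0;b[:,:380]=0;b[:,510:]=0
for n,mm in(("white",m),("blue",b)):
    for c in blobs(mm,15):
        M=cv2.moments(c);p=(M['m10']/M['m00'],M['m01']/M['m00']);print(n,np.round(p,1),cv2.contourArea(c),np.round(ray("top",p,48)))
# ramekin
m=cv2.inRange(h,(0,110,60),(10,255,255));m[:170]=0;m[230:]=0;m[:,:280]=0;m[:,370:]=0
for c in blobs(m,15):
    e=cv2.minEnclosingCircle(c);print("ram",e,np.round(ray("top",e[0],38)))
# disc, red
m=cv2.inRange(im,(30,30,30),(85,85,85));m[:40]=0;m[130:]=0;m[:,:270]=0;m[:,:][:,360:]=0
m=cv2.morphologyEx(m,cv2.MORPH_OPEN,np.ones((11,11)))
c=max(blobs(m),key=cv2.contourArea);e=cv2.fitEllipse(c);print("disc",e,ray("top",e[0],112))
a=cv2.resize(im[40:290,260:500],None,fx=2.4,fy=2.4,interpolation=cv2.INTER_CUBIC);cv2.imwrite("pics/c1.png",a[:,:,::-1])
a=cv2.resize(im[215:255,380:430],None,fx=8,fy=8,interpolation=cv2.INTER_CUBIC)
s=load("pics/scene0.png")[130:190,240:320];s=cv2.resize(s,(400,300),interpolation=cv2.INTER_CUBIC)
o=np.vstack([a,s]);o=cv2.resize(o,None,fx=.95,fy=.95);cv2.imwrite("pics/c2.png",o[:,:,::-1])
E
```

```text
tray ((542.5774536132812, -70.26817321777344), (190.50013732910156, 142.2233123779297), 82.81806945800781) (290, 172, 66, 52)
[[ 460. -156.]
 [ 601. -174.]
 [ 625.   15.]
 [ 484.   33.]]
white [433.1 273.6] 368.5 [ 325. -392.   48.]
white [484.6 234.4] 346.0 [ 441. -548.   48.]
white [404.6 234.1] 351.0 [ 438. -311.   48.]
white [444.6 215.9] 331.5 [ 494. -431.   48.]
blue [432.7 273.1] 153.0 [ 326. -391.   48.]
blue [483.7 234.6] 120.0 [ 441. -546.   48.]
blue [404.2 234.1] 137.5 [ 438. -309.   48.]
blue [444.2 216.5] 107.5 [ 492. -429.   48.]
ram ((306.4447937011719, 193.8435516357422), 9.015494346618652) [554. -19.  38.]Traceback (most recent call last):
  File "<stdin>", line 18, in <module>
ValueError: max() iterable argument is empty
```

```bash
python3 - <<'E'
from h import *
im=load("pics/top0.png");h=hsv(im)
m=(im.max(2)<95).astype(np.uint8)*255;m[:40]=0;m[130:]=0;m[:,:270]=0;m[:,365:]=0
m=cv2.morphologyEx(m,cv2.MORPH_OPEN,cv2.getStructuringElement(2,(15,15)))
c=max(blobs(m),key=cv2.contourArea);e=cv2.fitEllipse(c);print("disc",e,ray("top",e[0],112))
m=cv2.inRange(h,(0,150,120),(6,255,255))|cv2.inRange(h,(174,150,120),(180,255,255));m[:110]=0;m[145:]=0
for c in blobs(m,10): e=cv2.minEnclosingCircle(c);print("red",e,ray("top",e[0],76))
# housing grey roof
m=((h[:,:,1]<45)&(h[:,:,2]>110)).astype(np.uint8)*255;m[:42]=0;m[160:]=0;m[:,:262]=0;m[:,372:]=0
m=cv2.morphologyEx(m,cv2.MORPH_CLOSE,cv2.getStructuringElement(2,(7,7)))
c=max(blobs(m),key=cv2.contourArea);hull=cv2.convexHull(c);P=np.array([ray("top",p,70)[:2] for p in hull[:,0]],np.float32)
r=cv2.minAreaRect(P);print("roof",r,np.round(cv2.boxPoints(r)).tolist(),cv2.approxPolyDP(hull,3,True)[:,0].tolist())
# door: dark thin
m=(im.max(2)<75).astype(np.uint8)*255;m[:135]=0;m[222:]=0;m[:,:230]=0;m[:,282:]=0
c=max(blobs(m),key=cv2.contourArea);P=np.array([ray("top",p,61)[:2] for p in c[:,0]],np.float32);r=cv2.minAreaRect(P);print("door",r,np.round(cv2.boxPoints(r)).tolist())
a=cv2.resize(im[40:290,260:500],None,fx=2.4,fy=2.4,interpolation=cv2.INTER_CUBIC);cv2.imwrite("pics/c1.png",a[:,:,::-1])
a=cv2.resize(im[215:255,380:430],(375,300),interpolation=cv2.INTER_CUBIC)
s=load("pics/scene0.png")[130:190,240:320];s=cv2.resize(s,(400,300),interpolation=cv2.INTER_CUBIC)
cv2.imwrite("pics/c2.png",np.hstack([a,s])[:,:,::-1])
E
```

```text
Traceback (most recent call last):
ValueError: max() iterable argument is empty
```

```bash
cat > m.py <<'E'
from h import *
im=load("pics/top0.png");h=hsv(im)
print(im[85,318],im[85,290],im[60,318],im[180,258],im[135,290])
a=cv2.resize(im[40:290,260:500],None,fx=2.4,fy=2.4,interpolation=cv2.INTER_CUBIC);cv2.imwrite("pics/c1.png",a[:,:,::-1])
a=cv2.resize(im[215:255,380:430],(375,300),interpolation=cv2.INTER_CUBIC)
s=load("pics/scene0.png")[130:190,240:320];s=cv2.resize(s,(400,300),interpolation=cv2.INTER_CUBIC)
cv2.imwrite("pics/c2.png",np.hstack([a,s])[:,:,::-1])
m=(im.max(2)<110).astype(np.uint8)*255;m[:40]=0;m[130:]=0;m[:,:270]=0;m[:,365:]=0
m=cv2.morphologyEx(m,cv2.MORPH_OPEN,np.ones((9,9),np.uint8))
for c in blobs(m): e=cv2.fitEllipse(c);print("disc",e,ray("top",e[0],112))
m=cv2.inRange(h,(0,150,120),(6,255,255))|cv2.inRange(h,(174,150,120),(180,255,255));m[:110]=0;m[145:]=0
for c in blobs(m,10): e=cv2.minEnclosingCircle(c);print("red",e,ray("top",e[0],76))
m=((h[:,:,1]<45)&(h[:,:,2]>110)).astype(np.uint8)*255;m[:42]=0;m[160:]=0;m[:,:262]=0;m[:,372:]=0
m=cv2.morphologyEx(m,cv2.MORPH_CLOSE,np.ones((5,5),np.uint8))
for c in blobs(m,200):
  hull=cv2.convexHull(c);P=np.array([ray("top",p,70)[:2] for p in hull[:,0]],np.float32)
  r=cv2.minAreaRect(P);print("roof",r,np.round(cv2.boxPoints(r)).tolist(),cv2.approxPolyDP(hull,3,True)[:,0].tolist())
m=(im.max(2)<85).astype(np.uint8)*255;m[:135]=0;m[222:]=0;m[:,:230]=0;m[:,282:]=0
for c in blobs(m,40):
  P=np.array([ray("top",p,61)[:2] for p in c[:,0]],np.float32);r=cv2.minAreaRect(P);print("door",r,np.round(cv2.boxPoints(r)).tolist())
E
python3 m.py
```

```text
[91 93 96] [91 94 96] [91 94 98] [100  72  49] [181 187 193]
disc ((316.67254638671875, 86.44561004638672), (73.47193908691406, 74.12706756591797), 153.29750061035156) [860.83299904 -43.84042778 112.        ]
red ((347.19696044921875, 126.92424011230469), 4.332754135131836) [ 752.20853148 -136.9439433    76.        ]
roof ((833.4847412109375, -41.88810729980469), (247.2408905029297, 308.7242736816406), 85.92424774169922) [[671.0, -154.0], [979.0, -176.0], [996.0, 70.0], [688.0, 92.0]] [[281, 50], [359, 57], [350, 154], [271, 144]]
door ((589.40234375, 131.28826904296875), (12.158998489379883, 221.02752685546875), 67.61331176757812) [[485.0, 168.0], [689.0, 84.0], [694.0, 95.0], [490.0, 179.0]]
```

View pics/c1.png

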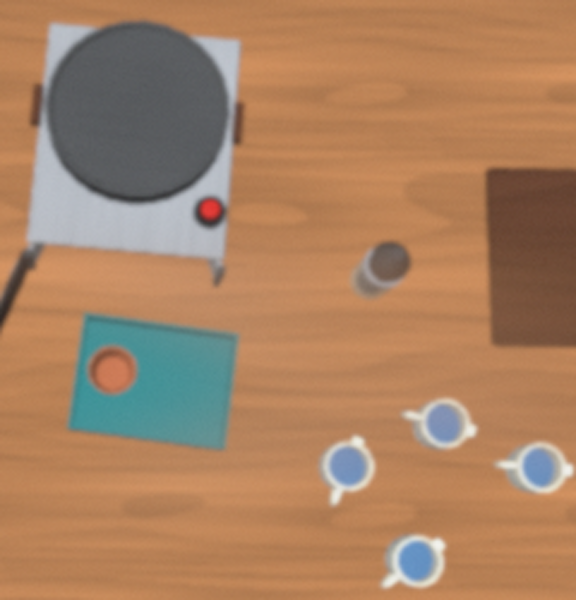

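View pics/c2.png

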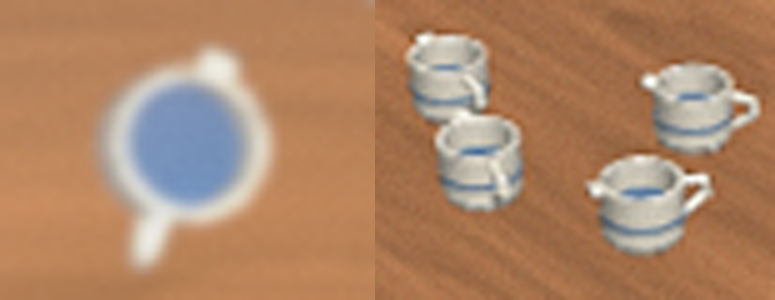

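The crops confirm the pitcher at top (405,234), scene about (293,166): spout up at (409,223), handle down at (399,249), so its x axis is about -21°. Next I'll check it in the second view and fit the bay's edges.

```bash
cat > m2.py <<'E'
from h import *
im=load("pics/top0.png")
print("pitcher", ray("top",(404.8,233.7),48), ray("scene",(293.4,165.2),48))
for n,p in(("handle",(399.2,248.7)),("spout",(409,223))): print(n,ray("top",p,40 if n=="handle" else 46))
g=cv2.cvtColor(im,cv2.COLOR_RGB2GRAY).astype(float)
h=hsv(im);s=h[:,:,1].astype(float)
sm=cv2.GaussianBlur(s,(3,3),0)
# roof edges by saturation steps (grey vs wood)
def edge(pts_iter):
    out=[]
    for line in pts_iter:
        v=np.array([sm[y,x] for x,y in line]);d=np.abs(np.diff(v));k=int(d.argmax())
        if 0<k<len(d)-1:
            den=d[k-1]-2*d[k]+d[k+1];o=.5*(d[k-1]-d[k+1])/den if den else 0
        else:o=0
        a,b=np.array(line[k],float),np.array(line[k+1],float);out.append((a+b)/2+(b-a)*o)
    return np.array(out)
def fit(P,name):
    W=np.array([ray("top",p,70)[:2] for p in P]);c=np.median(W,0)
    vx,vy,x,y=cv2.fitLine(W.astype(np.float32),cv2.DIST_HUBER,0,.01,.01).ravel();print(name,"dir deg",np.degrees(np.arctan2(vy,vx)),"pt",x,y);return np.array([x,y]),np.array([vx,vy])
L=fit(edge([[(x,y) for x in range(266,290)] for y in list(range(56,74))+list(range(98,136))]),"left")
R=fit(edge([[(x,y) for x in range(345,370)] for y in list(range(62,80))+list(range(105,140))]),"right")
F=fit(edge([[(x,y) for y in range(132,158)] for x in range(284,342)]),"front")
B=fit(edge([[(x,y) for y in range(42,60)] for x in [284,286,288,290,292,340,343,346,350,354]]),"back")
def X(a,b): 
    t=np.linalg.solve(np.c_[a[1],-b[1]],b[0]-a[0]);return a[0]+a[1]*t[0]
fl,fr,bl,br=X(L,F),X(R,F),X(L,B),X(R,B);print("fl",fl,"fr",fr,"bl",bl,"br",br,"w",np.linalg.norm(fl-fr),np.linalg.norm(fl-bl))
E
python3 m2.py
python3 - <<'E'
import cv2
s=cv2.imread("pics/scene0.png")[190:330,150:400];cv2.imwrite("pics/c3.png",cv2.resize(s,None,fx=3.2,fy=3.2,interpolation=cv2.INTER_CUBIC))
E
```

```text
pitcher [ 439.40797815 -311.22371247   48.        ] [ 438.81399272 -311.35259602   48.        ]
handle [ 395.37641003 -295.89641997   40.        ]
spout [ 471.31500393 -324.65213299   46.        ]
left dir deg -4.0722103 pt 800.00867 84.57451
right dir deg -4.0351734 pt 839.2795 -166.43636
front dir deg 85.90834 pt 698.35254 -34.62963
back dir deg 85.863075 pt 989.8486 -44.268166
fl [707.3516   91.17108] fr [ 689.6787  -155.88297] bl [998.14734   70.468346] br [ 980.29285 -176.38396] w 247.68535 291.53174
```

View pics/c3.png

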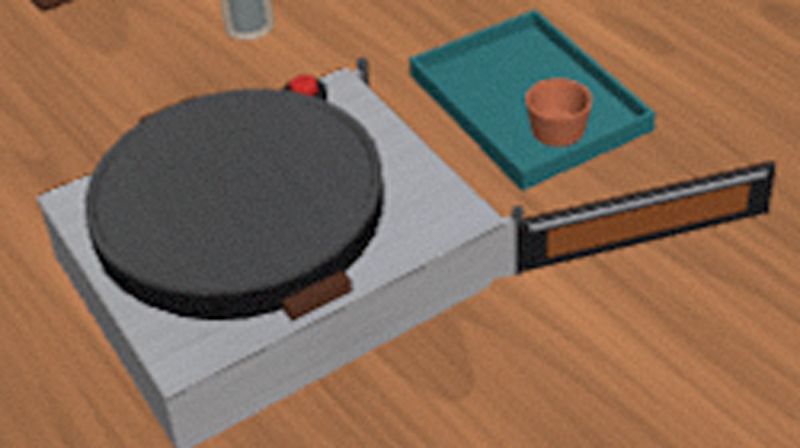

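```bash
python3 -m handwheel '[{"xyz":[0,0,0],"twist":1,"hand":1},{"xyz":[0,0,0],"twist":1,"hand":1},{"xyz":[0,0,0],"twist":1,"hand":1},{"xyz":[0,0,0],"twist":0.9,"hand":1}]'
```

```text
clock: 0.6
position: [197.5, -618.9, 238.2]
ee_rot: [[0.93, -0.368, -0.0], [-0.368, -0.93, 0.001], [-0.001, -0.001, -1.0]]
force: [-0.9, 0.0, -0.6]
opening: 1.0
grip_force: 0.0
```

```bash
python3 -m handwheel '[{"xyz":[0.46,-1,0.4],"twist":0,"hand":1},{"xyz":[0.46,-1,0.4],"twist":0,"hand":1},{"xyz":[0.46,-1,0.4],"twist":0,"hand":1},{"xyz":[0.46,-1,0.4],"twist":0,"hand":1},{"xyz":[0.46,-1,0.4],"twist":0,"hand":1},{"xyz":[0.46,-1,0.4],"twist":0,"hand":1},{"xyz":[0.46,-1,0.4],"twist":0,"hand":1},{"xyz":[0.46,-1,0.4],"twist":0,"hand":1},{"xyz":[0.46,-1,0.4],"twist":0,"hand":1},{"xyz":[0.46,-1,0.4],"twist":0,"hand":1},{"xyz":[0.46,-1,0.4],"twist":0,"hand":1},{"xyz":[0.46,-1,0.4],"twist":0,"hand":1}]' 15; python3 -m handwheel '[{"xyz":[0,-1,0.3],"twist":0,"hand":1},{"xyz":[0,-1,0.3],"twist":0,"hand":1},{"xyz":[0,-1,0.3],"twist":0,"hand":1},{"xyz":[0,-1,0.3],"twist":0,"hand":1},{"xyz":[0,-1,0.3],"twist":0,"hand":1},{"xyz":[0,-1,0.3],"twist":0,"hand":1},{"xyz":[0,-0.75,0.3],"twist":0,"hand":1},{"xyz":[0,0,0],"twist":0,"hand":1}]'
```

```text
clock: 2.1
position: [388.6, -434.7, 142.2]
ee_rot: [[0.932, -0.363, 0.0], [-0.363, -0.932, -0.0], [0.0, 0.0, -1.0]]
force: [-0.3, 0.1, -0.3]
opening: 1.003
grip_force: 0.0
clock: 3.1
position: [437.0, -308.5, 100.2]
ee_rot: [[0.932, -0.361, -0.001], [-0.361, -0.932, 0.001], [-0.001, -0.001, -1.0]]
force: [0.5, -0.5, 0.4]
opening: 0.999
grip_force: 0.0
```

```bash
python3 -m handwheel '[{"xyz":[0.15,0.09,0.8],"twist":0,"hand":1},{"xyz":[0,0,0.9],"twist":0,"hand":1},{"xyz":[0,0,0.9],"twist":0,"hand":1},{"xyz":[0,0,0.8],"twist":0,"hand":1},{"xyz":[0,0,0.7],"twist":0,"hand":1},{"xyz":[0,0,0],"twist":0,"hand":1},{"xyz":[0,0,0],"twist":0,"hand":0.5},{"xyz":[0,0,0],"twist":0,"hand":0.5},{"xyz":[0,0,0],"twist":0,"hand":0.5},{"xyz":[0,0,0],"twist":0,"hand":0.5}]' 15
```

```text
clock: 4.35
position: [439.1, -312.9, 19.2]
ee_rot: [[0.932, -0.363, 0.001], [-0.363, -0.932, -0.0], [0.001, 0.0, -1.0]]
force: [-0.4, 1.0, 4.3]
opening: 0.686
grip_force: 15.0
```

```bash
python3 -m handwheel '[{"xyz":[0,0,-0.5],"twist":0,"hand":0.5},{"xyz":[0,0,-0.9],"twist":-0.3,"hand":0.5},{"xyz":[0,0,-0.9],"twist":-0.6,"hand":0.5},{"xyz":[0,0,-0.8],"twist":-0.5,"hand":0.5},{"xyz":[0,0,0],"twist":0,"hand":0.5}]'; python3 -m handwheel '[{"xyz":[0.2,-0.5,0],"twist":0,"hand":0.5},{"xyz":[0.36,-0.95,0],"twist":0,"hand":0.5},{"xyz":[0.36,-0.95,0],"twist":0,"hand":0.5},{"xyz":[0.36,-0.95,0],"twist":0,"hand":0.5},{"xyz":[0.36,-0.95,0],"twist":0,"hand":0.5},{"xyz":[0.36,-0.95,0],"twist":0,"hand":0.5},{"xyz":[0.36,-0.95,0],"twist":0,"hand":0.5},{"xyz":[0.36,-0.95,0],"twist":0,"hand":0.5},{"xyz":[0.36,-0.95,0],"twist":0,"hand":0.5},{"xyz":[0.36,-0.95,0],"twist":0,"hand":0.5},{"xyz":[0.36,-0.95,0],"twist":0,"hand":0.5},{"xyz":[0.1,-0.3,0],"twist":0,"hand":0.5}]'; python3 -m handwheel '[{"xyz":[0,0,0],"twist":0,"hand":0.5},{"xyz":[0,0,0],"twist":0,"hand":0.5}]'
```

```text
clock: 4.97
position: [439.7, -313.6, 82.6]
ee_rot: [[0.992, -0.127, 0.003], [-0.127, -0.992, -0.002], [0.003, 0.001, -1.0]]
force: [-0.1, -0.4, -1.2]
opening: 0.688
grip_force: 15.0
clock: 6.48
position: [543.2, -116.4, 80.7]
ee_rot: [[0.992, -0.125, 0.0], [-0.125, -0.992, 0.001], [0.0, -0.001, -1.0]]
force: [0.7, 0.3, -2.1]
opening: 0.685
grip_force: 15.0
clock: 6.72
position: [541.9, -119.4, 80.7]
ee_rot: [[0.992, -0.128, -0.001], [-0.128, -0.992, -0.001], [-0.0, 0.001, -1.0]]
force: [-0.1, 0.2, -1.0]
opening: 0.688
grip_force: 15.0
```

```bash
python3 - <<'E'
from h import *
im=capture("top");cv2.imwrite("pics/top1.png",im[:,:,::-1]);s=capture("scene")
a=np.vstack([cv2.resize(im[120:260,230:430],(420,294),interpolation=cv2.INTER_CUBIC),cv2.resize(s[100:260,220:449],(420,294),interpolation=cv2.INTER_CUBIC)]);cv2.imwrite("pics/c4.png",a[:,:,::-1])
E
```

```text
(no output)
```

View pics/c4.png

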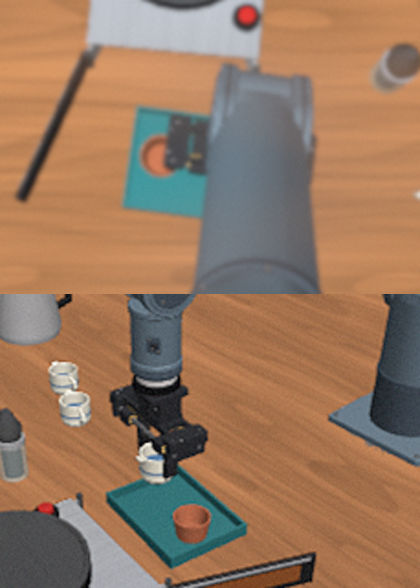

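The view shows the pitcher upright in the gripper over the right half of the tray, with the ramekin clear. Now I'll lower it.

```bash
python3 -m handwheel '[{"xyz":[0,0,0.6],"twist":0,"hand":0.5},{"xyz":[0,0,0.7],"twist":0,"hand":0.5},{"xyz":[0,0,0.6],"twist":0,"hand":0.5},{"xyz":[0,0,0.4],"twist":0,"hand":0.5},{"xyz":[0,0,0.3],"twist":0,"hand":0.5},{"xyz":[0,0,0.15],"twist":0,"hand":0.5},{"xyz":[0,0,0.05],"twist":0,"hand":0.5},{"xyz":[0,0,0],"twist":0,"hand":0.5}]'
```

```text
clock: 7.82
position: [542.5, -118.4, 24.9]
ee_rot: [[0.992, -0.127, 0.0], [-0.127, -0.992, -0.0], [0.0, 0.0, -1.0]]
force: [0.0, 0.4, -1.0]
opening: 0.687
grip_force: 15.0
```

```bash
python3 -m handwheel '[{"xyz":[0,0,0.05],"twist":0,"hand":0.5},{"xyz":[0,0,0],"twist":0,"hand":0.84},{"xyz":[0,0,0],"twist":0,"hand":0.84},{"xyz":[0,0,0],"twist":0,"hand":0.84},{"xyz":[0,0,-0.4],"twist":0,"hand":0.84},{"xyz":[0,0,-0.6],"twist":0,"hand":0.84},{"xyz":[0,0,-1],"twist":0,"hand":0.84},{"xyz":[0,0,-1],"twist":0,"hand":0.84},{"xyz":[0,0,-1],"twist":0,"hand":1},{"xyz":[0,0,-1],"twist":0,"hand":1}]'
```

```text
clock: 9.07
position: [542.5, -118.4, 125.4]
ee_rot: [[0.992, -0.127, 0.001], [-0.127, -0.992, -0.0], [0.001, 0.0, -1.0]]
force: [0.4, 0.1, 0.9]
opening: 0.994
grip_force: 0.0
```

```bash
python3 -c "
from station import *
print(get_obs()['joint_positions'])"; python3 -m handwheel '[{"xyz":[0,1,0],"twist":0.96,"hand":1},{"xyz":[0,1,0],"twist":0.97,"hand":1},{"xyz":[0,1,0],"twist":0.97,"hand":1},{"xyz":[0,0.6,0],"twist":0.97,"hand":1},{"xyz":[0,0,0],"twist":0.97,"hand":1},{"xyz":[0,0,0],"twist":0.96,"hand":1},{"xyz":[0,0,0],"twist":0.96,"hand":1},{"xyz":[0,0,0],"twist":0.96,"hand":1},{"xyz":[0,0,0],"twist":0.96,"hand":1},{"xyz":[0,0,0],"twist":0,"hand":1}]'; python3 - <<'E'
from h import *
print(get_obs()['joint_positions'])
im=capture("top");cv2.imwrite("pics/top2.png",im[:,:,::-1])
r,c=tray(im);print(r,np.round(cv2.boxPoints(r)).tolist())
E
```

```text
[ 0.12532373  0.52760515  0.01107444  1.87931783 -0.00827636  0.73374519
 -1.55730922]
clock: 10.32
position: [518.2, -184.6, 124.4]
ee_rot: [[-0.07, -0.998, 0.001], [-0.998, 0.07, -0.0], [-0.0, -0.001, -1.0]]
force: [-0.6, -0.6, 1.0]
opening: 1.003
grip_force: 0.0
[-0.04736532  0.55256675  0.40492198  1.91099713 -0.31237481  0.73889614
 -2.67473223]
((542.9663696289062, -70.65119934082031), (191.16293334960938, 142.2371826171875), 82.81804656982422) [[460.0, -157.0], [602.0, -174.0], [625.0, 15.0], [484.0, 33.0]]
```

J7 is close to its limit with this grasp, so I'll take the half-turn equivalent instead.

```bash
python3 -m handwheel '[{"xyz":[0,0,0],"twist":-1,"hand":1},{"xyz":[0,0,0],"twist":-1,"hand":1},{"xyz":[0,0,0],"twist":-1,"hand":1},{"xyz":[0,0,0],"twist":-1,"hand":1},{"xyz":[0,0,0],"twist":-1,"hand":1},{"xyz":[0,0,0],"twist":-1,"hand":1},{"xyz":[0,0,0],"twist":-1,"hand":1},{"xyz":[0,0,0],"twist":-1,"hand":1},{"xyz":[0,0,0],"twist":-1,"hand":1},{"xyz":[0,0,0],"twist":-1,"hand":1},{"xyz":[0,0,0],"twist":-1,"hand":1},{"xyz":[0,0,0],"twist":-1,"hand":1}]'; python3 -m handwheel '[{"xyz":[0,0,0],"twist":-1,"hand":1},{"xyz":[0,0,0],"twist":-1,"hand":1},{"xyz":[0,0,0],"twist":-1,"hand":1},{"xyz":[0,0,0],"twist":-1,"hand":1},{"xyz":[0,0,0],"twist":-1,"hand":1},{"xyz":[0,0,0],"twist":-1,"hand":1},{"xyz":[0,0,0],"twist":0,"hand":1}]';python3 - <<'E'
from h import *
print(get_obs()['joint_positions'])
im=capture("scene");cv2.imwrite("pics/c5.png",cv2.resize(im[100:260,220:449],(800,559),interpolation=cv2.INTER_CUBIC)[:,:,::-1])
E
```

```text
clock: 11.88
position: [518.1, -185.1, 124.2]
ee_rot: [[0.896, 0.445, 0.001], [0.445, -0.896, -0.0], [0.001, 0.001, -1.0]]
force: [0.1, 0.7, -0.3]
opening: 0.998
grip_force: 0.0
clock: 12.75
position: [518.0, -185.3, 124.1]
ee_rot: [[0.071, 0.997, 0.001], [0.997, -0.071, -0.0], [-0.0, 0.001, -1.0]]
force: [-0.8, -0.4, -0.0]
opening: 1.0
grip_force: 0.0
[ 0.56278785  0.55587553 -0.39264394  1.8740341   0.29482086  0.76783143
 -0.06168323]
```

View pics/c5.png

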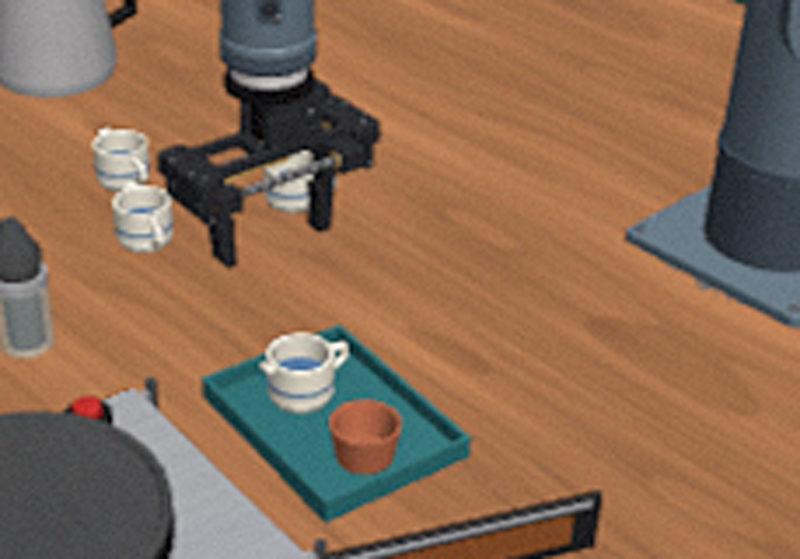

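The pitcher stands upright on the tray beside the ramekin. Next is the sideways push from the right.

```bash
python3 -m handwheel '[{"xyz":[-0.85,0.9,0.5],"twist":0,"hand":1},{"xyz":[0,0,1],"twist":0,"hand":1},{"xyz":[0,0,1],"twist":0,"hand":1},{"xyz":[0,0,1],"twist":0,"hand":1},{"xyz":[0,0,1],"twist":0,"hand":1},{"xyz":[0,0,0.8],"twist":0,"hand":1},{"xyz":[0,0,0.35],"twist":0,"hand":1},{"xyz":[0,0,0],"twist":0,"hand":1}]'; python3 -m handwheel '[{"xyz":[0.3,0,0],"twist":0,"hand":1},{"xyz":[0.4,0,0],"twist":0,"hand":1},{"xyz":[0.4,0,0],"twist":0,"hand":1},{"xyz":[0.3,0,0],"twist":0,"hand":1},{"xyz":[0.3,0,0],"twist":0,"hand":1},{"xyz":[0.3,0,0],"twist":0,"hand":1},{"xyz":[0.3,0,0],"twist":0,"hand":1},{"xyz":[0.3,0,0],"twist":0,"hand":1},{"xyz":[0.3,0,0],"twist":0,"hand":1},{"xyz":[0.3,0,0],"twist":0,"hand":1},{"xyz":[0.3,0,0],"twist":0,"hand":1},{"xyz":[0,0,0],"twist":0,"hand":1}]';  python3 - <<'E'
from h import *
im=capture("top");cv2.imwrite("pics/top3.png",im[:,:,::-1])
r,c=tray(im);B=cv2.boxPoints(r);a=np.radians(-4.07);R=np.array([[np.cos(a),np.sin(a)],[-np.sin(a),np.cos(a)]])
print(r,np.round(B).tolist());print("bay",np.round((B-[686.5,-31.5])@R.T,1).tolist(), get_obs()['position'],(R@(get_obs()['position'][:2]-np.array([686.5,-31.5]))))
E
```

```text
clock: 13.8
position: [534.6, -203.0, 10.4]
ee_rot: [[0.072, 0.997, -0.0], [0.997, -0.072, 0.0], [0.0, -0.0, -1.0]]
force: [-0.6, 0.2, -0.3]
opening: 0.995
grip_force: 0.0
clock: 15.3
position: [539.6, -133.3, 10.9]
ee_rot: [[0.071, 0.997, -0.0], [0.997, -0.071, -0.001], [-0.001, -0.0, -1.0]]
force: [-0.3, -3.1, 2.3]
opening: 0.999
grip_force: 1.7
((541.7378540039062, -17.792152404785156), (181.49700927734375, 143.4620361328125), 85.44866943359375) [[463.0, -103.0], [606.0, -114.0], [620.0, 67.0], [477.0, 78.0]]
bay [[-217.9, -86.7], [-74.4, -87.9], [-72.9, 93.5], [-216.3, 94.7]] [ 539.58177583 -133.29619011   10.82873526] [-139.322706   -111.96701527]
```

```bash
python3 -m handwheel '[{"xyz":[0.1,0,0],"twist":0,"hand":1},{"xyz":[0,0,0],"twist":0,"hand":1},{"xyz":[-0.7,0,0],"twist":0,"hand":1},{"xyz":[-0.8,0,0],"twist":0,"hand":1},{"xyz":[0,0,-1],"twist":0,"hand":1},{"xyz":[0,0,-1],"twist":0,"hand":1},{"xyz":[0,-0.6,-1],"twist":0,"hand":1},{"xyz":[0,-0.6,-1],"twist":0,"hand":1},{"xyz":[0,-0.6,-1],"twist":0,"hand":1},{"xyz":[0,-0.6,0],"twist":0,"hand":1}]'; python3 -m handwheel '[{"xyz":[0.9,-0.4,0],"twist":0,"hand":1},{"xyz":[0.9,-0.4,0],"twist":0,"hand":1},{"xyz":[0.9,-0.4,0],"twist":0,"hand":1},{"xyz":[0.9,-0.4,0],"twist":0,"hand":1},{"xyz":[0.9,-0.4,0],"twist":0,"hand":1},{"xyz":[0.9,-0.4,0],"twist":0,"hand":1},{"xyz":[0.9,-0.4,0],"twist":0,"hand":1},{"xyz":[0.6,-0.5,0],"twist":0,"hand":1}]';  python3 -m handwheel '[{"xyz":[0,0,0],"twist":1,"hand":1},{"xyz":[0,0,0],"twist":1,"hand":1},{"xyz":[0,0,0],"twist":1,"hand":1},{"xyz":[0,0,0],"twist":1,"hand":1},{"xyz":[0,0,0],"twist":1,"hand":1},{"xyz":[0,0,0],"twist":1,"hand":1},{"xyz":[0,0,0],"twist":1,"hand":1},{"xyz":[0,0,0],"twist":1,"hand":1},{"xyz":[0,0,0],"twist":1,"hand":1},{"xyz":[0,0,0],"twist":0,"hand":1}]'; cat > st.py <<'E'
from h import *
import sys
im=capture("top");cv2.imwrite(f"pics/{sys.argv[1]}.png",im[:,:,::-1])
r,c=tray(im);B=cv2.boxPoints(r);a=np.radians(-4.07);R=np.array([[np.cos(a),np.sin(a)],[-np.sin(a),np.cos(a)]]);O=np.array([686.5,-31.5])
print(r);print("bay",np.round((B-O)@R.T,1).tolist());o=get_obs();print(o['position'],R@(o['position'][:2]-O),np.round(o['joint_positions'],2))
E
python3 st.py top4
```

```text
clock: 16.6
position: [490.9, -157.5, 113.1]
ee_rot: [[0.071, 0.997, 0.004], [0.997, -0.071, -0.001], [-0.001, 0.004, -1.0]]
force: [0.4, -0.8, -0.2]
opening: 0.999
grip_force: 0.0
clock: 17.6
position: [433.0, -13.2, 110.4]
ee_rot: [[0.069, 0.998, -0.001], [0.998, -0.069, 0.001], [0.001, -0.001, -1.0]]
force: [0.0, -0.6, 0.8]
opening: 1.001
grip_force: 0.0
clock: 18.85
position: [433.3, -14.7, 110.5]
ee_rot: [[0.998, -0.069, -0.001], [-0.069, -0.998, -0.0], [-0.001, 0.0, -1.0]]
force: [0.1, -0.4, -0.0]
opening: 0.998
grip_force: 0.0
((548.1068725585938, -22.191856384277344), (192.71817016601562, 129.02610778808594), 84.63801574707031)
bay [[-205.4, -95.4], [-76.4, -98.3], [-72.0, 94.3], [-201.0, 97.3]]
[433.36357485 -14.84357081 110.50040654] [-253.68022888   -1.35197923] [-0.04  0.39 -0.03  2.18  0.02  0.57 -1.73]
```

```bash
python3 -m handwheel '[{"xyz":[0,-0.07,1],"twist":0,"hand":1},{"xyz":[0,0,1],"twist":0,"hand":1},{"xyz":[0,0,1],"twist":0,"hand":1},{"xyz":[0,0,1],"twist":0,"hand":1},{"xyz":[0,0,0.7],"twist":0,"hand":1},{"xyz":[0,0,0.25],"twist":0,"hand":1},{"xyz":[0,0,0],"twist":0,"hand":1}]'; python3 -m handwheel '[{"xyz":[0.5,0,0],"twist":0,"hand":1},{"xyz":[0.5,0,0],"twist":0,"hand":1},{"xyz":[0.4,0,0],"twist":0,"hand":1},{"xyz":[0.4,0,0],"twist":0,"hand":1},{"xyz":[0.4,0,0],"twist":0,"hand":1},{"xyz":[0.4,0,0],"twist":0,"hand":1},{"xyz":[0.4,0,0],"twist":0,"hand":1},{"xyz":[0.4,0,0],"twist":0,"hand":1},{"xyz":[0.4,0,0],"twist":0,"hand":1},{"xyz":[0.4,0,0],"twist":0,"hand":1},{"xyz":[0.2,0,0],"twist":0,"hand":1},{"xyz":[0,0,0],"twist":0,"hand":1}]'; python3 st.py top5; python3 - <<'E'
import cv2
cv2.imwrite("pics/c6.png",cv2.resize(cv2.imread("pics/top5.png")[40:260,220:440],None,fx=2.6,fy=2.6,interpolation=cv2.INTER_CUBIC))
E
```

```text
clock: 19.77
position: [433.9, -14.0, 11.7]
ee_rot: [[0.997, -0.071, -0.0], [-0.071, -0.997, 0.0], [-0.0, -0.0, -1.0]]
force: [0.0, -0.2, -0.7]
opening: 1.001
grip_force: 0.0
clock: 21.28
position: [521.4, -20.4, 11.4]
ee_rot: [[0.997, -0.072, -0.001], [-0.072, -0.997, -0.0], [-0.001, 0.0, -1.0]]
force: [-3.2, -0.2, -2.2]
opening: 1.001
grip_force: 1.3
((620.5990600585938, -27.28923797607422), (189.291748046875, 104.5020523071289), 85.2674560546875)
bay [[-119.4, -94.5], [-14.9, -95.7], [-12.7, 93.6], [-117.2, 94.8]]
[521.38214552 -20.44081891  11.43634691] [-165.48636814   -0.687978  ] [-0.03  0.69 -0.02  1.99  0.04  0.47 -1.72]
```

View pics/c6.png

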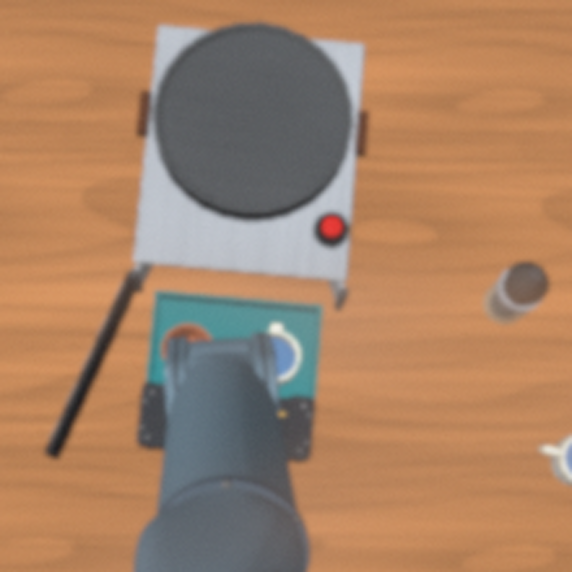

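The tray is square and centred on the mouth: its far edge spans crop pixels x 157 to 322 between posts at 140 and 342. I'll keep pushing.

```bash
python3 -m handwheel '[{"xyz":[0.3,0,-0.08],"twist":0,"hand":1},{"xyz":[0.5,0,0],"twist":0,"hand":1},{"xyz":[0.5,0,0],"twist":0,"hand":1},{"xyz":[0.5,0,0],"twist":0,"hand":1},{"xyz":[0.5,0,0],"twist":0,"hand":1},{"xyz":[0.5,0,0],"twist":0,"hand":1},{"xyz":[0.5,0,0],"twist":0,"hand":1},{"xyz":[0.5,0,0],"twist":0,"hand":1},{"xyz":[0.5,0,0],"twist":0,"hand":1},{"xyz":[0.5,0,0],"twist":0,"hand":1},{"xyz":[0.5,0,0],"twist":0,"hand":1},{"xyz":[0.5,0,0],"twist":0,"hand":1}]';python3 -m handwheel '[{"xyz":[0.4,0,0],"twist":0,"hand":1},{"xyz":[0.3,0,0],"twist":0,"hand":1},{"xyz":[0.3,0,0],"twist":0,"hand":1},{"xyz":[0.3,0,0],"twist":0,"hand":1},{"xyz":[0.3,0,0],"twist":0,"hand":1},{"xyz":[0,0,0],"twist":0,"hand":1}]'; python3 st.py top6
```

```text
clock: 22.82
position: [637.8, -28.7, 13.4]
ee_rot: [[0.997, -0.072, -0.001], [-0.072, -0.997, 0.0], [-0.001, 0.0, -1.0]]
force: [-4.5, 0.3, 1.7]
opening: 1.001
grip_force: 2.6
clock: 23.58
position: [670.5, -31.0, 13.5]
ee_rot: [[0.997, -0.072, 0.002], [-0.072, -0.997, -0.0], [0.002, -0.0, -1.0]]
force: [-1.0, -0.3, -1.0]
opening: 0.997
grip_force: 0.6Traceback (most recent call last):
  File "st.py", line 4, in <module>
    r,c=tray(im);B=cv2.boxPoints(r);a=np.radians(-4.07);R=np.array([[np.cos(a),np.sin(a)],[-np.sin(a),np.cos(a)]]);O=np.array([686.5,-31.5])
        ~~~~^^^^
  File "h.py", line 16, in tray
    c=max(blobs(m),key=cv2.contourArea)
ValueError: max() iterable argument is empty
```

```bash
python3 -m handwheel '[{"xyz":[0.15,0,0],"twist":0,"hand":1},{"xyz":[0.15,0,0],"twist":0,"hand":1},{"xyz":[0.1,0,0],"twist":0,"hand":1},{"xyz":[0.1,0,0],"twist":0,"hand":1},{"xyz":[0,0,0],"twist":0,"hand":1}]'; python3 -m handwheel '[{"xyz":[0.1,0,0],"twist":0,"hand":1},{"xyz":[0,0,0],"twist":0,"hand":1}]'
```

```text
clock: 24.25
position: [678.7, -31.6, 13.4]
ee_rot: [[0.997, -0.072, -0.002], [-0.072, -0.997, 0.0], [-0.001, 0.0, -1.0]]
force: [-5.8, 0.5, 3.0]
opening: 0.999
grip_force: 2.7
clock: 24.5
position: [680.7, -31.7, 13.4]
ee_rot: [[0.997, -0.072, -0.001], [-0.072, -0.997, 0.0], [-0.001, 0.0, -1.0]]
force: [-5.7, 0.8, 3.4]
opening: 0.999
grip_force: 2.7
```

```bash
python3 -m handwheel '[{"xyz":[0.1,0,0],"twist":0,"hand":1},{"xyz":[0,0,0],"twist":0,"hand":1}]'; python3 -m handwheel '[{"xyz":[0.1,0,0],"twist":0,"hand":1},{"xyz":[0,0,0],"twist":0,"hand":1}]'
```

```text
clock: 24.75
position: [682.6, -31.9, 13.4]
ee_rot: [[0.997, -0.072, -0.002], [-0.072, -0.997, 0.0], [-0.002, 0.0, -1.0]]
force: [-5.4, 0.4, 3.4]
opening: 1.005
grip_force: 2.7
clock: 25.0
position: [684.4, -32.0, 13.4]
ee_rot: [[0.997, -0.072, -0.002], [-0.072, -0.997, 0.0], [-0.002, 0.0, -1.0]]
force: [-6.1, -0.1, 4.6]
opening: 0.999
grip_force: 3.1
```

```bash
python3 -m handwheel '[{"xyz":[0.1,0,0],"twist":0,"hand":1},{"xyz":[0,0,0],"twist":0,"hand":1}]'; python3 -m handwheel '[{"xyz":[0.1,0,0],"twist":0,"hand":1},{"xyz":[0,0,0],"twist":0,"hand":1}]'
```

```text
clock: 25.25
position: [684.5, -32.0, 13.3]
ee_rot: [[0.997, -0.072, -0.006], [-0.072, -0.997, 0.0], [-0.006, 0.0, -1.0]]
force: [-12.0, 1.1, 8.9]
opening: 1.001
grip_force: 5.9
clock: 25.5
position: [684.5, -31.9, 13.0]
ee_rot: [[0.997, -0.072, -0.01], [-0.072, -0.997, 0.0], [-0.01, 0.0, -1.0]]
force: [-17.1, 0.8, 13.1]
opening: 0.999
grip_force: 8.7
```

```bash
python3 -m handwheel '[{"xyz":[-0.3,0,0],"twist":0,"hand":1},{"xyz":[-0.7,0,0],"twist":0,"hand":1},{"xyz":[-1,0,0],"twist":0,"hand":1},{"xyz":[-1,0,-0.5],"twist":0,"hand":0.5},{"xyz":[-1,0,-1],"twist":0,"hand":0},{"xyz":[-1,0,-1],"twist":0,"hand":0},{"xyz":[-1,0,-1],"twist":0,"hand":0},{"xyz":[-1,-0.5,-1],"twist":0,"hand":0},{"xyz":[-1,-1,0],"twist":0,"hand":0},{"xyz":[-0.5,-1,0],"twist":0,"hand":0},{"xyz":[0,-1,0],"twist":0,"hand":0},{"xyz":[0,-1,0],"twist":0,"hand":0}]'; python3 - <<'E'
from h import *
im=capture("top");s=capture("scene");cv2.imwrite("pics/top7.png",im[:,:,::-1])
a=np.hstack([cv2.resize(im[110:230,220:380],(400,300),interpolation=cv2.INTER_CUBIC),cv2.resize(s[180:300,240:400],(400,300),interpolation=cv2.INTER_CUBIC)]);cv2.imwrite("pics/c7.png",a[:,:,::-1])
h=hsv(im);m=cv2.inRange(h,(80,90,40),(100,255,255));m[:,:255]=0;m[:,375:]=0;m[:135]=0;m[200:]=0
print([cv2.boundingRect(c) for c in blobs(m,3)])
m=(im.max(2)<85).astype(np.uint8)*255;m[:135]=0;m[222:]=0;m[:,:230]=0;m[:,282:]=0
a0=np.radians(-4.07);R=np.array([[np.cos(a0),np.sin(a0)],[-np.sin(a0),np.cos(a0)]]);O=np.array([686.5,-31.5])
for c in blobs(m,40):
  P=np.array([ray("top",p,61)[:2] for p in c[:,0]],np.float32);B=cv2.boxPoints(cv2.minAreaRect(P));print("door bay",np.round((B-O)@R.T,0).tolist())
prev=None
for f in (110,100,90,80,70,60,50,40,30,20,10,0):
  p=np.radians(f);d=np.array([-np.sin(p),-np.cos(p)]);n=np.array([-np.cos(p),np.sin(p)]);w=9*abs(np.cos(p))+17.5*abs(np.sin(p))
  q=np.array([0,119])+160*d+(10+w)*n
  print(f,np.round(q,1),None if prev is None else np.round((q-prev)*[1,-1]/20,2));prev=q
print("tool",R@(get_obs()['position'][:2]-O))
E
```

```text
clock: 27.0
position: [527.6, 70.5, 104.0]
ee_rot: [[0.997, -0.072, 0.003], [-0.072, -0.997, 0.001], [0.003, -0.001, -1.0]]
force: [0.2, 0.3, 0.3]
opening: 0.014
grip_force: 0.0
[(282, 143, 55, 7)]
110 [-140.3  201.5] None
100 [-152.6  175.1] [-0.62  1.32]
90 [-160.   146.5] [-0.37  1.43]
80 [-162.6  119.6] [-0.13  1.35]
70 [-160.4   92. ] [0.11 1.38]
60 [-153.4   64.7] [0.35 1.37]
50 [-141.3   38.5] [0.6  1.31]
40 [-124.4   14.5] [0.85 1.2 ]
30 [-103.    -6.3] [1.07 1.04]
20 [-77.7 -23. ] [1.26 0.83]
10 [-49.4 -34.8] [1.42 0.59]
0 [-19. -41.] [1.52 0.31]
tool [-166.22115059   92.53061265]
```

View pics/c7.png

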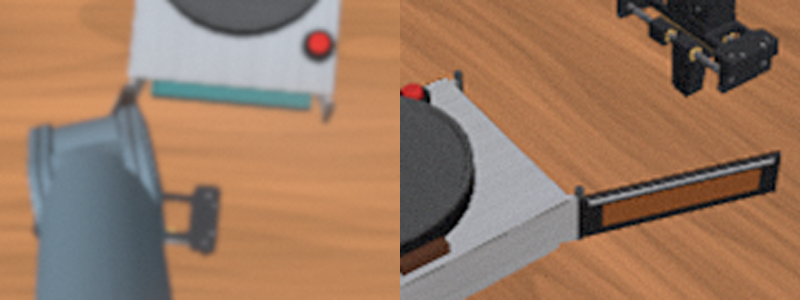

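The tray's near rim shows as a thin teal strip just inside the mouth and the door is still open. I'll check the tray's depth from that rim while moving beside the door.

```bash
python3 - <<'E'
from h import *
im=load("pics/top7.png");h=hsv(im);m=cv2.inRange(h,(80,90,40),(100,255,255));m[:,:255]=0;m[:,375:]=0;m[:135]=0;m[200:]=0
c=max(blobs(m,3),key=cv2.contourArea)[:,0]
a0=np.radians(-4.07);R=np.array([[np.cos(a0),np.sin(a0)],[-np.sin(a0),np.cos(a0)]]);O=np.array([686.5,-31.5])
bot=np.array([(x,c[c[:,0]==x][:,1].max()+.5) for x in range(285,334)])
for z in(0,22):
    W=np.array([R@(ray("top",p,z)[:2]-O) for p in bot]);k=np.polyfit(W[:,1],W[:,0],1);print(z,k, W[:,1].min(),W[:,1].max())
for p in((281.5,145),(337,148)):print(R@(ray("top",p,22)[:2]-O))
E
python3 -m handwheel '[{"xyz":[0,-1,0],"twist":0,"hand":0},{"xyz":[0,-1,0],"twist":0,"hand":0},{"xyz":[0,-1,0],"twist":0,"hand":0},{"xyz":[0,-1,0],"twist":0,"hand":0},{"xyz":[0,-1,0],"twist":0,"hand":0},{"xyz":[0.4,-1,0],"twist":0,"hand":0},{"xyz":[0.4,-1,0],"twist":0,"hand":0},{"xyz":[0,-0.2,0],"twist":0,"hand":0},{"xyz":[0,0,0],"twist":0,"hand":0}]'
```

```text
0 [-0.03603552 16.82608924] -66.49445576578141 84.52144784666928
22 [-0.03603552 11.01013256] -65.77536198101441 82.46933407042755
[14.53500874 94.0008871 ]
[ 20.70927349 -77.72685639]
clock: 28.22
position: [552.0, 211.9, 103.1]
ee_rot: [[0.997, -0.071, -0.001], [-0.071, -0.997, -0.001], [-0.001, 0.001, -1.0]]
force: [-0.1, -0.0, -0.3]
opening: 0.006
grip_force: 0.0
```

```bash
python3 -m handwheel '[{"xyz":[0,0,1],"twist":0,"hand":0},{"xyz":[0,0,1],"twist":0,"hand":0},{"xyz":[0,0,1],"twist":0,"hand":0},{"xyz":[0,0,0.65],"twist":0,"hand":0},{"xyz":[0,0.5,0],"twist":0,"hand":0},{"xyz":[0,0.6,0],"twist":0,"hand":0},{"xyz":[0,0.6,0],"twist":0,"hand":0},{"xyz":[0,0.6,0],"twist":0,"hand":0},{"xyz":[0,0.6,0],"twist":0,"hand":0}]'; python3 -m handwheel '[{"xyz":[-0.18,0.71,0],"twist":0,"hand":0},{"xyz":[-0.18,0.71,0],"twist":0,"hand":0},{"xyz":[-0.07,0.68,0],"twist":0,"hand":0},{"xyz":[-0.07,0.68,0],"twist":0,"hand":0},{"xyz":[0.05,0.69,0],"twist":0,"hand":0},{"xyz":[0.05,0.69,0],"twist":0,"hand":0},{"xyz":[0.18,0.69,0],"twist":0,"hand":0},{"xyz":[0.18,0.69,0],"twist":0,"hand":0},{"xyz":[0.3,0.65,0],"twist":0,"hand":0},{"xyz":[0.3,0.65,0],"twist":0,"hand":0}]'; python3 -m handwheel '[{"xyz":[0.43,0.6,0],"twist":0,"hand":0},{"xyz":[0.43,0.6,0],"twist":0,"hand":0},{"xyz":[0.53,0.52,0],"twist":0,"hand":0},{"xyz":[0.53,0.52,0],"twist":0,"hand":0},{"xyz":[0.6,0.42,0],"twist":0,"hand":0},{"xyz":[0.6,0.42,0],"twist":0,"hand":0},{"xyz":[0.5,0.2,0],"twist":0,"hand":0},{"xyz":[0.5,0.2,0],"twist":0,"hand":0},{"xyz":[0,0,0],"twist":0,"hand":0}]'; python3 - <<'E'
from h import *
a0=np.radians(-4.07);R=np.array([[np.cos(a0),np.sin(a0)],[-np.sin(a0),np.cos(a0)]]);O=np.array([686.5,-31.5])
print("tool",R@(get_obs()['position'][:2]-O))
E
```

```text
clock: 29.35
position: [548.3, 153.4, 30.6]
ee_rot: [[0.997, -0.072, 0.0], [-0.072, -0.997, 0.0], [0.0, -0.0, -1.0]]
force: [-0.0, 1.4, -0.1]
opening: 0.008
grip_force: 0.3
clock: 30.6
position: [550.1, 16.1, 30.3]
ee_rot: [[0.997, -0.072, 0.0], [-0.072, -0.997, 0.0], [0.0, -0.0, -1.0]]
force: [-0.5, 0.6, -0.9]
opening: 0.002
grip_force: 0.3
clock: 31.72
position: [627.7, -58.6, 30.3]
ee_rot: [[0.997, -0.072, 0.001], [-0.072, -0.997, -0.0], [0.001, 0.0, -1.0]]
force: [-0.0, 0.3, -0.4]
opening: 0.005
grip_force: 0.0
tool [-56.68978825 -31.24097355]
```

```bash
python3 -m handwheel '[{"xyz":[0.4,0.1,0],"twist":0,"hand":0},{"xyz":[0.4,0.1,0],"twist":0,"hand":0},{"xyz":[0.3,0,0],"twist":0,"hand":0},{"xyz":[0.3,0,0],"twist":0,"hand":0},{"xyz":[0.2,0,0],"twist":0,"hand":0},{"xyz":[0.1,0,0],"twist":0,"hand":0},{"xyz":[0,0,0],"twist":0,"hand":0}]'; python3 -m handwheel '[{"xyz":[0.1,0,0],"twist":0,"hand":0},{"xyz":[0.1,0,0],"twist":0,"hand":0},{"xyz":[0,0,0],"twist":0,"hand":0}]';python3 -m handwheel '[{"xyz":[0.1,0,0],"twist":0,"hand":0},{"xyz":[0,0,0],"twist":0,"hand":0}]'
```

```text
clock: 32.6
position: [660.7, -64.6, 30.3]
ee_rot: [[0.997, -0.071, 0.0], [-0.071, -0.997, 0.0], [0.0, -0.0, -1.0]]
force: [0.2, 1.4, -0.2]
opening: 0.003
grip_force: 0.0
clock: 32.98
position: [664.7, -65.0, 30.3]
ee_rot: [[0.997, -0.072, 0.0], [-0.072, -0.997, 0.0], [0.0, -0.0, -1.0]]
force: [0.8, -0.1, 0.3]
opening: 0.005
grip_force: 0.0
clock: 33.22
position: [665.9, -65.2, 30.2]
ee_rot: [[0.997, -0.072, -0.001], [-0.072, -0.997, 0.0], [-0.001, 0.0, -1.0]]
force: [-3.1, 0.5, 2.7]
opening: 0.005
grip_force: 1.5
```

```bash
python3 -m handwheel '[{"xyz":[0.1,0,0],"twist":0,"hand":0},{"xyz":[0,0,0],"twist":0,"hand":0}]';python3 -m handwheel '[{"xyz":[0.1,0,0],"twist":0,"hand":0},{"xyz":[0,0,0],"twist":0,"hand":0}]'
```

```text
clock: 33.48
position: [665.9, -65.1, 29.9]
ee_rot: [[0.997, -0.072, -0.006], [-0.072, -0.997, 0.0], [-0.006, 0.0, -1.0]]
force: [-8.6, 0.3, 6.4]
opening: 0.003
grip_force: 4.5
clock: 33.72
position: [665.9, -65.2, 29.6]
ee_rot: [[0.997, -0.072, -0.01], [-0.072, -0.997, 0.0], [-0.01, 0.0, -1.0]]
force: [-14.4, 1.0, 10.7]
opening: 0.011
grip_force: 7.4
```

The door is against its stop. I'll back off and look.

```bash
python3 -m handwheel '[{"xyz":[-0.3,0,0],"twist":0,"hand":0},{"xyz":[-0.8,0,0],"twist":0,"hand":0},{"xyz":[-1,0,0],"twist":0,"hand":0},{"xyz":[-1,0,0],"twist":0,"hand":0},{"xyz":[-1,0,-1],"twist":0,"hand":0},{"xyz":[-1,0.5,-1],"twist":0,"hand":0},{"xyz":[-1,1,-1],"twist":0,"hand":0},{"xyz":[-1,1,-1],"twist":0,"hand":0},{"xyz":[-1,1,0],"twist":0,"hand":0},{"xyz":[0,1,0],"twist":0,"hand":0},{"xyz":[0,1,0],"twist":0,"hand":0},{"xyz":[0,0,0],"twist":0,"hand":0}]'; python3 - <<'E'
from h import *
im=capture("top");s=capture("scene")
a=np.hstack([cv2.resize(im[40:220,220:400],(400,400),interpolation=cv2.INTER_CUBIC),cv2.resize(s[150:330,150:330],(400,400),interpolation=cv2.INTER_CUBIC)]);cv2.imwrite("pics/c8.png",a[:,:,::-1])
E
```

```text
clock: 35.22
position: [501.4, -165.3, 110.6]
ee_rot: [[0.997, -0.074, 0.002], [-0.074, -0.997, -0.001], [0.002, 0.001, -1.0]]
force: [-0.1, 0.3, 0.2]
opening: 0.004
grip_force: 0.0
```

View pics/c8.png

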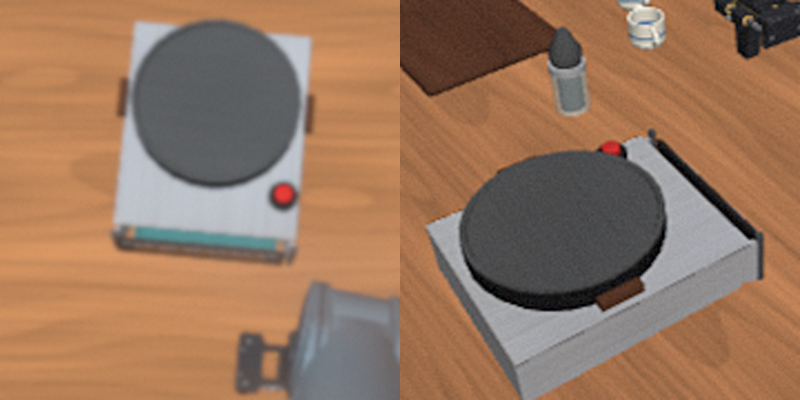

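The door lies parallel across the mouth, from (120,240) to (290,258) in the top crop. The teal rim shows inside, the button is up, the mill stands untouched and the robot is clear.

```bash
python3 -c "
from station import *
print(finish_job())"
```

```text
the job is handed in; nothing more can be done
None
```

The job is handed in at about 35 s on the clock: the pitcher was seen upright on the tray beside the ramekin, the tray was pushed home against the back stop, the door is shut and the button was left alone; I could not see the dishes once they were inside the bay, and no verdict came back.

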